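# Load a battery pack into the spring nest of a label press

### The job

Load the loose battery pack into the nest of the label press, leads trailing out towards the open front: tuck its nose under the hold-down ledge, press it in against the spring pusher and let its tail down behind the two stop teeth, so that it lies flat on the nest floor, held by the spring. Be gentle with the cell, do not bump the press head with the gripper, and leave the label roll, the side cutters and the brush where they are.

Things in the scene. Friction and masses are not known exactly. Their poses are not given: they have to be found in the camera images.
- pack: Loose battery pack, a flat block 75 x 52 x 9 mm, about 60 g, lying label up on the bench; three thin leads with a plug trail 45 mm from its tail (light, they touch nothing). Origin on the underside, on the long centre line, 15 mm ahead of the tail face and 60 mm behind the nose face; +x to the nose, z up. Grasp it across the 52 mm sides close to the tail.
- press: Grey C-frame label press, fixed; base 160 x 120 mm, 12 mm high. Origin on the bench; +x is the loading direction, from the open front to the column (starts at x = +68 mm), z up, lever on the -y side. A nest is clamped on its base on the line y = 0, but anywhere up to 9 mm either way along x from the nominal points given below; its shift is not measured: feel for the pusher.
- head_edge (a point): Middle of the lower front edge of the press's overhanging head and pad, 104 mm above the bench, 62 mm wide; they reach from here back to the column. A gripper held upright at the pack's tail strikes it: lean the gripper back to the open front, 40 to 45 degrees when the pack is level, fingers pointing inwards and down.
- home_nominal (a point): Where the pack's origin lies when home, if the nest is unshifted: on the nest floor, 32 mm above the bench. The floor is 36 mm wide at the tail, so fingers pass down beside it as far as the base, and 70 mm wide from 28.5 mm further in. Home, the pack's tail face rests on the teeth and its nose has the pusher 4 mm back.
- teeth_nominal (a point): Top of the inner face of the two stop teeth at the nest's front end (unshifted): 7.5 mm high over the floor, 7.5 mm thick, each 9 mm wide, with an 18 mm gap between them for the leads.
- ledge_nominal (a point): Underside of the front of the steel hold-down ledge (unshifted), 13.5 mm above the nest floor, 70 mm wide, with a sloping lead-in 8 mm before it. Side guides 56 mm apart with flared mouths start 15 to 24 mm before it. To pass teeth and ledge the pack must be nose-down, 7 to 11 degrees, its nose edge low over the floor.
- pusher_nominal (a point): Middle of the face of the black spring pusher under the ledge at rest (unshifted), 44 mm wide. It gives way along +x: 2.4 N to start, 0.4 N more each mm, hard stop at 7.5 mm. Pushed back 5 to 7 mm it lets the pack's tail come down behind the teeth; let go, the spring returns the pack 1 to 3 mm onto them.
- label_roll: Roll of labels lying flat, 68 mm across, 30 mm high, bystander; origin under its centre.
- cutters: Side cutters lying on the bench, 126 x 43 x 10 mm, bystander; origin under its centre, y along its length.
- brush: Flat brush lying on the bench, 181 x 32 x 9 mm, bystander; y along its length, origin 90 mm from its end at -y.

How it is judged:
By the outcome, as a careful person would: the job done as asked, in the order asked, and still so for the second after the job is handed in, with the robot touching nothing.
It also fails if it takes over 40 s, if anything falls off the work surface, if the arm or the gripper's body presses on something with over 40 N, if the wrist force passes 120 N, or if a joint passes its speed limit or range.

### The arm

A 6-joint arm with a two-finger parallel gripper is mounted at the origin on a cart in front of the work surface, level with it; the furniture and walls round the work are solid. World frame = base frame: x ahead of the robot, y to its left, z up, the work surface at z = 0. Lengths are in m, angles in rad, forces in N, time in s.
With the tool pointing down it reaches from about 0.35 to 0.85 m from the base axis. Payload 8.1 kg.
Tool frame: the origin (TCP) lies at the very end of the fingers, on their centre line; the grasp point (between the pads) lies 19 mm behind it; z points along the fingers, y is the line along which they close (so a half turn about z gives the same grasp; the last joint's range is limited). The gripper opens to 93 mm and grips with 3 to 60 N. Pads are 15 mm wide; open, the fingers measure 128 mm over their backs; the gripper's body (75 mm by 188 mm) begins 65 mm behind the grasp point.
Start: joints at [-1.2, 0.13, 1.488, -0, 1.523, -0.085], TCP at [0.264, -0.539, 0.219] pointing down, gripper open.
Joint ranges: [-2.96, 2.96], [-0.89, 2.26], [0.02, 2.5], [-1.34, 4.48], [0, 2.73], [-2.66, 2.66]. Speed limits (rad/s): [2.39, 2.39, 2.79, 3.14, 3.14, 3.14].

### API

Orientations are given as a rotation vector (axis times angle).
In Python, from plant import robot gives the robot as it stands.
- The arm moves only by the tool play_rows, never from a script. Its argument "deltas" is one flat list of numbers, 5 for each row, row after row: the shift along the tool's x, y, z in mm, then the turn about the tool's z in degrees, then the finger opening in mm, from 0 to 93. A call has 1 to 10 rows; each row shifts and turns the commanded pose from where the row before left it, along the tool's axes as they then stand; what a row does not reach is not made up. A row lasts 1/12 s, in which the tool goes at most 41.7 mm and 7.16 degrees, less where a joint would pass 70% of its speed; a pose out of reach is approached as far as the arm can. A call with a gripper value outside its range is refused whole. The fingers move at their own pace and stop on an object; "newtons" is the grip in N (left out, the last holds). Time passes only in rows, so rows that do not move let the fingers close. It gives the time, the measured TCP pose, the force, the opening and the grip force at its end, in the units of the state.
- robot.read_state(): the state, without advancing time (a new reading comes with each control period).
- robot.read_camera(name): name is "scene" or "top" or "wrist"; returns a dict with "pixels" (384x512x3 uint8, blue, green, red), "mtx" (3x3 intrinsics, pixels), "eye" and "rotation" of the camera in the world. Camera axes: x right, y up, looking along -z (the intrinsics and any distortion apply to the point x, -y, -z); pixel columns grow to the right and rows downward; lengths in m; the calibration is good to about 2 mm. The wrist camera is an equidistant fisheye: a pixel r from the principal point sees the ray r / f radians off the axis. A picture is of the moment at which its call begins. There is no depth.
- robot.close_job(): hands the job in; it is judged then, once.
The state is a dict: "t": time; "q": joint angles; "dq": joint speeds; "joint_torque": joint torques, N m; "tool_pos": TCP position; "orientation": TCP orientation; "force": force on the tool from outside, world axes, zero at the start; "wrist_torque": the same for the moment, N m; "opening": finger opening in m; "gripper_force": force on a finger pad.
Only numpy, scipy, OpenCV 4.12 (cv2) and the standard library are available. Lean on these libraries where they do the work, as an engineer would, in place of code of your own. Each camera call takes 0.05 s, during which the arm holds its last target. There are 200 camera calls.

## Working session

There is one attempt and no reset: what is moved stays moved. The work goes in short steps, Python scripts to look and compute and a tool call to move; the robot and the scene stay as the last step left them, time stands still between calls to the robot, and variables do not carry over. Pictures are saved under pics/ and viewed, at most 10 in all, crops included, and the job is handed in when it is done.

Besides the shell and the picture viewer there is one more tool, called after "Emit:" as name(argument=value, ...), one argument or row to a line, values as JSON. play_rows: Moves the arm, as the interface text tells. Its arguments: {"type":"object","properties":{"deltas":{"type":"array"},"newtons":{"type":"number"}},"required":["deltas"]}

```bash
ls; mkdir -p pics
python3 - <<'E'
from plant import robot
import cv2,numpy as np
s=robot.read_state();print(s)
for n in("scene","top"):
    c=robot.read_camera(n);cv2.imwrite(f"pics/{n}0.png",cv2.resize(c["pixels"],(800,600),interpolation=cv2.INTER_CUBIC));print(n,c["mtx"].tolist(),c["eye"],c["rotation"].tolist(),[k for k in c])
    np.savez(f"{n}0.npz",**c)
E
```

```text
pics
{'t': 0.0, 'q': array([-1.20042342e+00,  1.31174580e-01,  1.48926916e+00,  3.94828711e-05,
        1.52297846e+00, -8.53927463e-02]), 'dq': array([-0.0012576 , -0.00041311,  0.00097813, -0.00050135, -0.00119049,
       -0.00038345]), 'joint_torque': array([ 3.85010826e-04, -5.59844792e+01, -4.91759098e+01,  7.67369242e-02,
        3.56829737e-02, -1.36226608e-04]), 'tool_pos': array([ 0.26392397, -0.53821247,  0.21758498]), 'orientation': array([-3.05860371e+00, -7.09321422e-01,  3.46591388e-04]), 'force': array([0.15361356, 0.68541488, 0.75532257]), 'wrist_torque': array([-0.03259646,  0.02980063,  0.03584936]), 'gripper_force': 0.0, 'opening': 0.09309794254996863}
scene [[476.13005154713875, 0.0, 241.70156315102787], [0.0, 476.13005154713875, 194.11817173726374], [0.0, 0.0, 1.0]] [-0.05158274  0.94415902  0.734046  ] [0.34426774664011445, -1.3591168676453578, -2.2762150085129025] ['pixels', 'mtx', 'eye', 'rotation']
top [[425.85824488739433, 0.0, 248.8788650859495], [0.0, 425.85824488739433, 191.550709184602], [0.0, 0.0, 1.0]] [ 0.3958475  -0.0556735   1.31765202] [0.08674216410166377, -0.07936176935490509, -1.5792107398396376] ['pixels', 'mtx', 'eye', 'rotation']
```

View pics/top0.png

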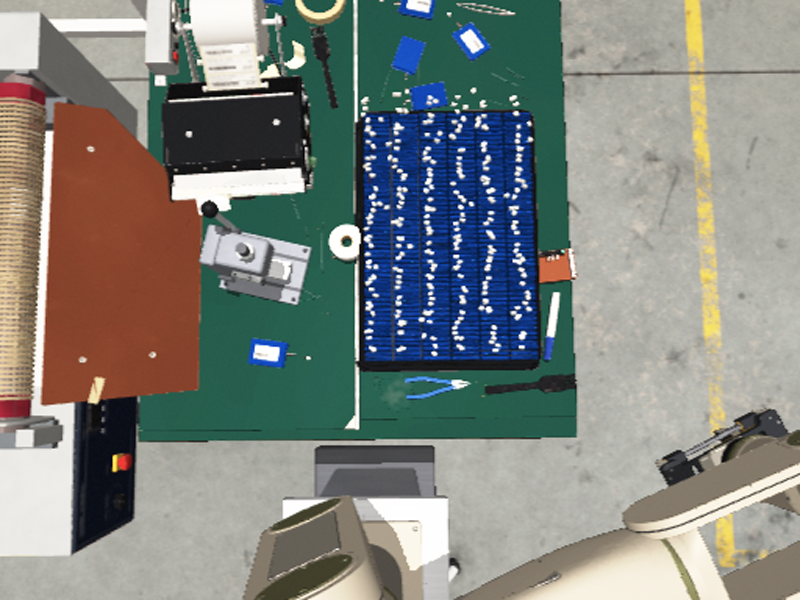

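View pics/scene0.png

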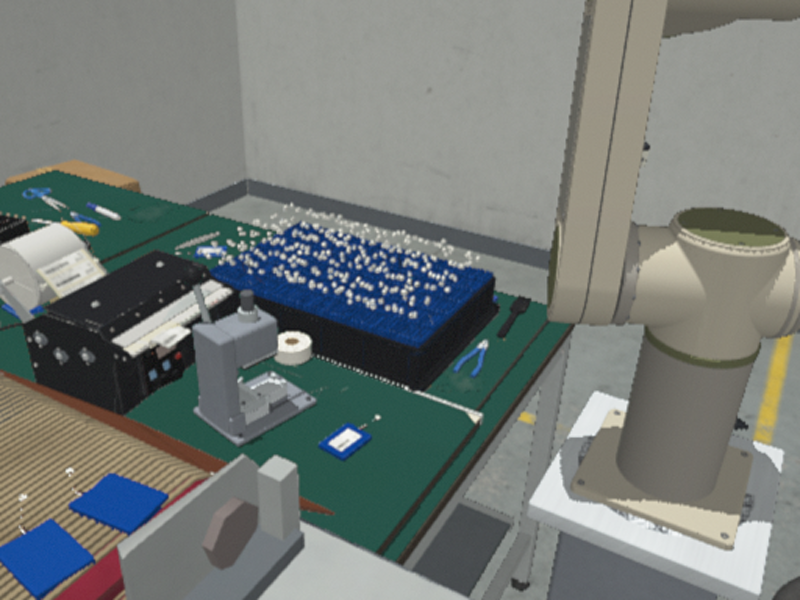

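The top view shows the pack at about (268,353) with its leads to the right, and the press at (255,262) with its open front to the right. I'll enlarge both views for corner picking.

```bash
cat > h.py <<'E'
import numpy as np,cv2
from scipy.spatial.transform import Rotation as R
def crop(px,u0,v0,w,h,k,fn):
    im=cv2.resize(px[v0:v0+h,u0:u0+w],None,fx=k,fy=k,interpolation=cv2.INTER_CUBIC)
    for u in range((u0+9)//10*10,u0+w,10):
        cv2.line(im,((u-u0)*k,0),((u-u0)*k,6),(0,0,255),1);cv2.putText(im,str(u),((u-u0)*k,16),0,.35,(0,255,255),1)
    for v in range((v0+9)//10*10,v0+h,10):
        cv2.line(im,(0,(v-v0)*k),(6,(v-v0)*k),(0,0,255),1);cv2.putText(im,str(v),(8,(v-v0)*k+4),0,.35,(0,255,255),1)
    cv2.imwrite(fn,im)
def ray(c,u,v):
    m=c["mtx"];d=np.array([(u-m[0,2])/m[0,0],-(v-m[1,2])/m[1,1],-1]);return R.from_rotvec(c["rotation"]).apply(d)
def atz(c,u,v,z):
    d=ray(c,u,v);return c["eye"]+d*(z-c["eye"][2])/d[2]
def proj(c,p):
    q=R.from_rotvec(c["rotation"]).inv().apply(np.atleast_2d(p)-c["eye"]);m=c["mtx"]
    return np.c_[m[0,2]-m[0,0]*q[:,0]/q[:,2],m[1,2]+m[1,1]*q[:,1]/q[:,2]]
E
python3 - <<'E'
from h import *
t=np.load("top0.npz");s=np.load("scene0.npz")
crop(t["pixels"],124,130,88,110,5,"pics/t1.png")
a=cv2.imread("pics/t1.png")
crop(t["pixels"],124,135,80,65,10,"pics/t_press.png")
crop(s["pixels"],120,180,132,118,6,"pics/s1.png")
crop(t["pixels"],150,208,55,34,12,"pics/t_pack.png")
a=cv2.imread("pics/t_press.png");b=cv2.imread("pics/t_pack.png")
print(a.shape,b.shape)
a=a[:,:];im=np.zeros((600,800,3),np.uint8)
E
```

```text
(650, 800, 3) (408, 660, 3)
```

View pics/s1.png

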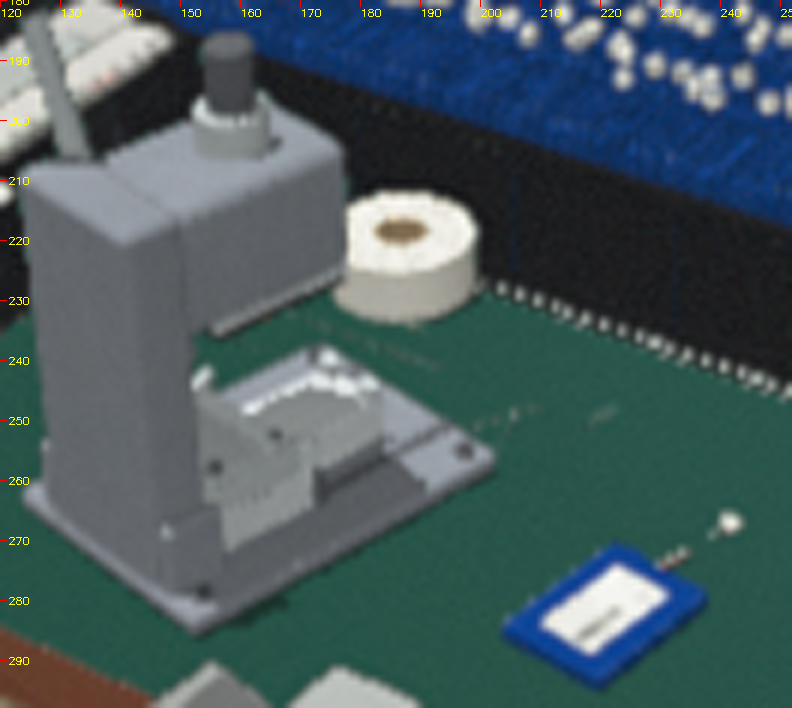

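View pics/t1.png

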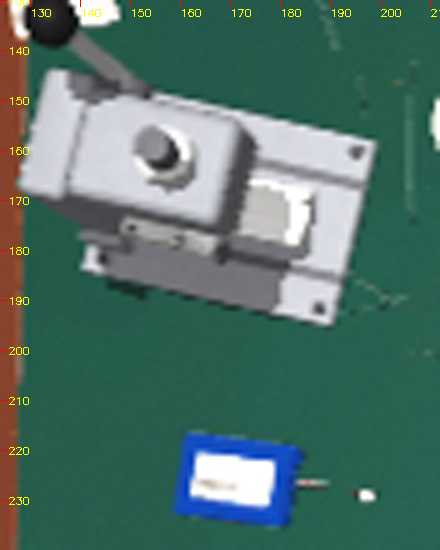

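The top crop shows the pack's outline at about (159..184, 216..235) full-image pixels. The press base front corners are at (199,158.6) and (190,195), and a back corner is at (140.6,183.6). In the scene crop, the base corners are at about (202,256), (153,285) and (124,263), and the head's lower front edge is partly visible near (155,236)–(177,224). Next I fit the poses.

Run:
```python
from h import *
from scipy.optimize import least_squares
t=dict(np.load("top0.npz"));s=dict(np.load("scene0.npz"))
def pk(c,u0,v0,u1,v1):
    p=c["pixels"].astype(int);m=((p[...,0]>110)&(p[...,0]>p[...,2]+50)).astype(np.uint8)
    z=np.zeros_like(m);z[v0:v1,u0:u1]=m[v0:v1,u0:u1]
    ct=max(cv2.findContours(z,0,1)[0],key=cv2.contourArea)
    return cv2.approxPolyDP(cv2.convexHull(ct),3,True)[:,0],cv2.minAreaRect(ct)
a,r=pk(t,150,208,192,242);print(a.tolist(),r)
b=cv2.boxPoints(r);P=np.array([atz(t,u,v,.009)for u,v in b]);print("top pack",P.round(4).tolist(),P.mean(0),np.linalg.norm(P[1]-P[0]),np.linalg.norm(P[2]-P[1]))
a,r=pk(s,195,262,245,300);P=np.array([atz(s,u,v,.009)for u,v in a]);print("scene",a.tolist(),P.round(4).tolist())
# press
f=lambda x,y,u0,v0,k:((x+.5)/k-.5+u0,(y+.5)/k-.5+v0)
T=[f(375,143,124,130,5),f(331,325,124,130,5),f(83,268,124,130,5)]
S=[f(494,456,120,180,6),f(198,625,120,180,6),f(22,492,120,180,6)]
for c,L,n in((t,T,"T"),(s,S,"S")):
    for u,v in L: print(n,(u,v),atz(c,u,v,.012).round(4))
```

```text
[[161, 216], [183, 219], [181, 234], [159, 232]] ((171.13998413085938, 225.5199737548828), (24.465896606445312, 17.111984252929688), 8.130102157592773)
top pack [[0.4121, 0.2299, 0.009], [0.4639, 0.2231, 0.009], [0.4525, 0.1485, 0.009], [0.4008, 0.1556, 0.009]] [0.43234145 0.18926425 0.009     ] 0.05224203169640695 0.07546969645040297
scene [[236, 278], [219, 293], [204, 285], [220, 271]] [[0.4072, 0.1625, 0.009], [0.4122, 0.2297, 0.009], [0.4574, 0.2246, 0.009], [0.4543, 0.1602, 0.009]]
T (198.6, 158.2) [0.6402 0.1052 0.012 ]
T (189.8, 194.6) [0.5267 0.132  0.012 ]
T (140.2, 183.2) [0.5637 0.2857 0.012 ]
S (201.91666666666669, 255.58333333333331) [0.5256 0.1348 0.012 ]
S (152.58333333333334, 283.75) [0.5595 0.2875 0.012 ]
S (123.25, 261.5833333333333) [0.6763 0.2598 0.012 ]
```

```bash
cat >> h.py <<'E'
def st(s=None):
    from plant import robot
    s=s or robot.read_state();return s,np.array(s["tool_pos"]),R.from_rotvec(s["orientation"])
def rows(p0,Rt,p1,n,turn=0,op=93):
    out=[];d=(np.array(p1)-p0)/n
    for i in range(n):
        a=Rt.inv().apply(d)*1e3;out.append([round(float(x),1) for x in a]+[round(turn/n,2),op]);Rt=Rt*R.from_euler("z",turn/n,degrees=True)
    return out
E
python3 - <<'E'
from h import *
s,p,r=st();print(rows(p,r,[.5,-.25,.40],10,-51))
E
```

```text
[[33.9, -15.5, -18.2, -5.1, 93], [35.1, -12.4, -18.2, -5.1, 93], [36.1, -9.3, -18.2, -5.1, 93], [36.8, -6.0, -18.2, -5.1, 93], [37.2, -2.7, -18.2, -5.1, 93], [37.3, 0.6, -18.2, -5.1, 93], [37.1, 3.9, -18.2, -5.1, 93], [36.6, 7.2, -18.2, -5.1, 93], [35.8, 10.4, -18.2, -5.1, 93], [34.7, 13.5, -18.2, -5.1, 93]]
```

Emit:
play_rows(
  deltas=[34, -15, -18, -5.1, 93, 35, -12, -18, -5.1, 93, 36, -9, -18, -5.1, 93, 37, -6, -18, -5.1, 93, 37, -3, -18, -5.1, 93, 37, 1, -18, -5.1, 93, 37, 4, -18, -5.1, 93, 37, 7, -18, -5.1, 93, 36, 10, -18, -5.1, 93, 35, 13, -18, -5.1, 93],
)

```text
t: 0.93
tool_pos: [0.5007, -0.2488, 0.3991]
orientation: [-2.452, -1.963, 0.0]
force: [0.6, 0.2, 0.1]
opening: 0.0931
gripper_force: 0.0
```

Emit:
play_rows(
  deltas=[34, -22, -5, 0, 93, 34, -22, -5, 0, 93, 34, -22, -5, 0, 93, 34, -22, -5, 0, 93, 34, -22, -5, 0, 93, 34, -22, -5, 0, 93, 34, -22, -5, 0, 93, 34, -22, -5, 0, 93, 34, -22, -5, 0, 93, 34, -22, -5, 0, 93],
)

```text
t: 1.77
tool_pos: [0.3601, 0.1313, 0.4487]
orientation: [-2.457, -1.958, -0.0]
force: [-0.0, 0.2, -0.1]
opening: 0.0929
gripper_force: 0.0
```

Run:
```python
from h import *
s,p,r=st();print(s["t"],s["q"].round(3),p,r.as_matrix().round(3).tolist())
```

```text
1.7667 [ 0.216 -0.419  1.567  0.     1.993  0.441] [0.36007335 0.13134034 0.44867997] [[0.223, 0.975, 0.0], [0.975, -0.223, 0.0], [0.0, 0.0, -1.0]]
```

Emit:
play_rows(
  deltas=[32, -23, -10, 0, 93, 32, -23, -10, 0, 93, 32, -23, -10, 0, 93, 32, -23, -10, 0, 93, 32, -23, -10, 0, 93, 32, -23, -10, 0, 93, 32, -23, -10, 0, 93, 32, -23, -10, 0, 93, 32, -23, -10, 0, 93, 32, -23, -10, 0, 93],
)

```text
t: 2.6
tool_pos: [0.2071, 0.4948, 0.5486]
orientation: [2.456, 1.959, -0.0]
force: [1.8, 0.0, 0.8]
opening: 0.0928
gripper_force: 0.0
```

Run:
```python
from h import *
s,p,r=st();print(s["t"],s["q"].round(3),p,r.as_matrix().round(3).tolist())
```

```text
2.6 [ 1.079  0.086  0.928 -0.     2.128  1.303] [0.20710002 0.49478768 0.54864636] [[0.223, 0.975, -0.0], [0.975, -0.223, -0.0], [-0.0, -0.0, -1.0]]
```

Emit:
play_rows(
  deltas=[20, -23, -28, 0, 93, 20, -23, -28, 0, 93, 20, -23, -28, 0, 93, 20, -23, -28, 0, 93, 20, -23, -28, 0, 93, 20, 0, -36, 0, 93, 20, 0, -36, 0, 93],
)

```text
t: 3.18
tool_pos: [0.1457, 0.5789, 0.6578]
orientation: [-2.439, -1.946, -0.039]
force: [0.4, 1.9, -1.4]
opening: 0.0929
gripper_force: 0.0
```

Run:
```python
from h import *
s,p,r=st();print(s["t"],s["q"].round(3),p,r.as_matrix().round(3).tolist())
```

```text
3.1833 [1.235 0.598 0.03  0.007 2.482 1.465] [0.14574697 0.57892597 0.65782142] [[0.222, 0.975, 0.006], [0.975, -0.222, 0.032], [0.033, -0.001, -0.999]]
```

Emit:
play_rows(
  deltas=[20, 0, -36, 0, 93, 20, 0, -36, 0, 93, 20, 0, -36, 0, 93],
)

```text
t: 3.43
tool_pos: [0.1419, 0.5659, 0.6985]
orientation: [-2.394, -1.907, -0.156]
force: [-0.4, -0.1, 0.6]
opening: 0.0925
gripper_force: 0.0
```

Run:
```python
from h import *
s,p,r=st();print(s["t"],s["q"].round(3),p,r.as_matrix().round(3).tolist())
```

```text
3.4333 [1.23  0.535 0.022 0.018 2.457 1.47 ] [0.14192778 0.56589509 0.69847858] [[0.221, 0.975, 0.032], [0.967, -0.224, 0.123], [0.127, 0.003, -0.992]]
```

Emit:
play_rows(
  deltas=[20, -6, -36, 0, 93, 20, -6, -36, 0, 93, 20, -6, -36, 0, 93, 20, -6, -36, 0, 93, 20, -6, -36, 0, 93, 20, -6, -36, 0, 93],
)

```text
t: 3.93
tool_pos: [0.1015, 0.5481, 0.7573]
orientation: [-2.315, -1.847, -0.309]
force: [0.3, -0.0, -0.5]
opening: 0.0929
gripper_force: 0.0
```

```bash
cat > s.py <<'E'
from h import *
s,p,r=st();m=r.as_matrix();print(s["t"],s["q"].round(3),p.round(4),m.round(3).tolist(),"tilt",np.degrees(np.arccos(-m[2,2])).round(2),"az",np.degrees(np.arctan2(m[1,2],m[0,2])).round(1),"rollz",m[2,1].round(4),"F",s["force"].round(2),s["opening"],s["gripper_force"])
E
python3 s.py
```

```text
3.9333 [1.285 0.436 0.023 0.023 2.419 1.529] [0.1015 0.5481 0.7573] [[0.214, 0.975, 0.059], [0.941, -0.222, 0.255], [0.261, 0.001, -0.965]] tilt 15.15 az 77.0 rollz 0.0009 F [ 0.26 -0.02 -0.54] 0.09292060163802088 0.0
```

Emit:
play_rows(
  deltas=[20, -2, -36, 0, 93, 20, -2, -36, 0, 93, 20, -2, -36, 0, 93, 20, -2, -36, 0, 93, 20, -2, -36, 0, 93, 20, -2, -36, 0, 93, 20, -2, -36, 0, 93, 20, -2, -36, 0, 93, 20, -2, -36, 0, 93, 20, -2, -36, 0, 93],
)

```text
t: 4.77
tool_pos: [0.0763, 0.4773, 0.8624]
orientation: [-2.163, -1.728, -0.549]
force: [-0.0, 0.3, -0.3]
opening: 0.0929
gripper_force: 0.0
```

```bash
python3 s.py
```

```text
4.7667 [1.269 0.247 0.023 0.067 2.369 1.552] [0.0763 0.4773 0.8624] [[0.196, 0.976, 0.098], [0.854, -0.219, 0.473], [0.483, -0.009, -0.876]] tilt 28.87 az 78.3 rollz -0.0088 F [-0.02  0.3  -0.31] 0.09290416052242911 0.0
```

Emit:
play_rows(
  deltas=[20, -4, -36, 0, 93, 20, -4, -36, 0, 93, 20, -4, -36, 0, 93, 20, -4, -36, 0, 93, 20, -4, -36, 0, 93, 20, -4, -36, 0, 93, 20, -4, -36, 0, 93, 20, -4, -36, 0, 93],
)

```text
t: 5.43
tool_pos: [0.0399, 0.3977, 0.9407]
orientation: [-2.026, -1.623, -0.72]
force: [0.5, -0.0, -0.5]
opening: 0.0928
gripper_force: 0.0
```

```bash
python3 s.py
```

```text
5.4333 [1.28  0.083 0.023 0.091 2.336 1.587] [0.0399 0.3977 0.9407] [[0.174, 0.977, 0.121], [0.746, -0.211, 0.632], [0.643, -0.02, -0.765]] tilt 40.06 az 79.2 rollz -0.0198 F [ 0.45 -0.01 -0.54] 0.09277255603384088 0.0
```

Emit:
play_rows(
  deltas=[8, 20, -30, 0, 93, 8, 20, -30, 0, 93, 8, 20, -30, 0, 93],
)

```text
t: 5.68
tool_pos: [0.0738, 0.3584, 0.9553]
orientation: [-2.0, -1.607, -0.744]
force: [0.9, 0.1, -0.9]
opening: 0.0928
gripper_force: 0.0
```

```bash
python3 s.py
```

```text
5.6833 [0.859 0.03  0.023 0.501 2.365 1.566] [0.0738 0.3584 0.9553] [[0.169, 0.978, 0.122], [0.726, -0.207, 0.656], [0.667, -0.023, -0.745]] tilt 41.87 az 79.5 rollz -0.0226 F [ 0.85  0.06 -0.91] 0.09283419004697177 0.0
```

Emit:
play_rows(
  deltas=[0, 40, 6, 0, 93, 0, 40, 6, 0, 93, 0, 40, 0, 0, 93],
)

```text
t: 5.93
tool_pos: [0.1493, 0.3504, 0.9477]
orientation: [-2.005, -1.61, -0.744]
force: [0.2, 0.9, -0.0]
opening: 0.0927
gripper_force: 0.0
```

```bash
python3 s.py
```

```text
5.9333 [0.437 0.036 0.077 0.852 2.345 1.472] [0.1493 0.3504 0.9477] [[0.169, 0.978, 0.125], [0.729, -0.209, 0.652], [0.664, -0.019, -0.748]] tilt 41.61 az 79.1 rollz -0.0189 F [ 0.16  0.89 -0.01] 0.09274265457409639 0.0
```

Now push outward along world x and up, at pan 25°, to bring the lean azimuth towards 77°.

Emit:
play_rows(
  deltas=[0, 30, -25, 0, 93, 0, 30, -25, 0, 93, 0, 30, -25, 0, 93],
)

```text
t: 6.18
tool_pos: [0.1995, 0.3057, 0.9526]
orientation: [-1.994, -1.594, -0.763]
force: [0.7, 1.3, -0.0]
opening: 0.0931
gripper_force: 0.0
```

```bash
python3 s.py
```

```text
6.1833 [0.018 0.083 0.024 1.251 2.366 1.449] [0.1995 0.3057 0.9526] [[0.169, 0.977, 0.13], [0.714, -0.213, 0.667], [0.679, -0.02, -0.734]] tilt 42.81 az 78.9 rollz -0.0197 F [ 0.69  1.29 -0.04] 0.09308783166214457 0.0
```

Emit:
play_rows(
  deltas=[10, 35, -15, 0, 93, 10, 35, -15, 0, 93, 10, 35, -15, 0, 93, 10, 35, -15, 0, 93],
)

```text
t: 6.52
tool_pos: [0.3175, 0.2615, 0.9452]
orientation: [-1.968, -1.558, -0.831]
force: [0.3, 0.9, 0.3]
opening: 0.0931
gripper_force: 0.0
```

```bash
python3 s.py
```

```text
6.5167 [-0.216  0.196  0.024  1.359  2.312  1.281] [0.3175 0.2615 0.9452] [[0.162, 0.974, 0.158], [0.674, -0.226, 0.703], [0.721, -0.008, -0.693]] tilt 46.13 az 77.3 rollz -0.0077 F [0.26 0.89 0.26] 0.09311643172924086 0.0
```

Run:
```python
from h import *
s,p,r=st();a=np.array([.5,0,.45]);b=np.array([.555,.01,.18])
print(rows(p,r,a,16)[0],rows(a,r,b,8)[0])
```

```text
[-31.5, 15.0, 11.8, 0.0, 93] [-22.4, 6.7, 25.4, 0.0, 93]
```

Emit:
play_rows(
  deltas=[-31.5, 15, 12, 0, 93, -31.5, 15, 12, 0, 93, -31.5, 15, 12, 0, 93, -31.5, 15, 12, 0, 93, -31.5, 15, 12, 0, 93, -31.5, 15, 12, 0, 93, -31.5, 15, 12, 0, 93, -31.5, 15, 12, 0, 93],
)

```text
t: 7.18
tool_pos: [0.3955, 0.1526, 0.7382]
orientation: [-1.966, -1.558, -0.831]
force: [0.4, 0.5, 0.2]
opening: 0.093
gripper_force: 0.0
```

```bash
python3 s.py
```

```text
7.1833 [-0.469 -0.275  1.109  1.059  2.211  0.474] [0.3955 0.1526 0.7382] [[0.162, 0.974, 0.157], [0.673, -0.225, 0.704], [0.721, -0.008, -0.693]] tilt 46.17 az 77.4 rollz -0.0079 F [0.37 0.48 0.24] 0.09303069585568884 0.0
```

Emit:
play_rows(
  deltas=[-31.5, 15, 12, 0, 93, -31.5, 15, 12, 0, 93, -31.5, 15, 12, 0, 93, -31.5, 15, 12, 0, 93, -31.5, 15, 12, 0, 93, -31.5, 15, 12, 0, 93, -31.5, 15, 12, 0, 93, -31.5, 15, 12, 0, 93],
)

```text
t: 7.85
tool_pos: [0.4871, 0.0234, 0.4889]
orientation: [-1.966, -1.558, -0.83]
force: [1.2, 0.4, -0.8]
opening: 0.0924
gripper_force: 0.0
```

```bash
python3 s.py;python3 - <<'E'
from h import *
s,p,r=st();print(rows(p,r,[.555,.01,.19],8)[0])
E
```

```text
7.85 [-0.62  -0.173  1.509  0.829  2.02  -0.094] [0.4871 0.0234 0.4889] [[0.162, 0.974, 0.157], [0.674, -0.225, 0.704], [0.721, -0.008, -0.693]] tilt 46.15 az 77.4 rollz -0.0082 F [ 1.2   0.4  -0.82] 0.09235991408192502 0.0
[-26.7, 9.0, 26.0, 0.0, 93]
```

Emit:
play_rows(
  deltas=[-26, 9, 26, 0, 93, -26, 9, 26, 0, 93, -26, 9, 26, 0, 93, -26, 9, 26, 0, 93, -26, 9, 26, 0, 93, -26, 9, 26, 0, 93, -26, 9, 26, 0, 93, -26, 9, 26, 0, 93],
)

```text
t: 8.52
tool_pos: [0.5561, 0.0143, 0.194]
orientation: [-1.967, -1.558, -0.83]
force: [0.4, -1.5, 0.5]
opening: 0.093
gripper_force: 0.0
```

```bash
python3 s.py;python3 - <<'E'
from h import *
from plant import robot
c=robot.read_camera("wrist");np.savez("w0.npz",**c);print(c["mtx"],c["eye"],c["rotation"]);cv2.imwrite("pics/w0.png",cv2.resize(c["pixels"],(800,600),interpolation=cv2.INTER_CUBIC))
E
```

```text
8.5167 [-0.56   0.127  1.756  0.747  1.587 -0.447] [0.5561 0.0143 0.194 ] [[0.162, 0.974, 0.157], [0.674, -0.225, 0.704], [0.721, -0.008, -0.693]] tilt 46.13 az 77.4 rollz -0.0082 F [ 0.37 -1.53  0.48] 0.09300291982043242 0.0
[[297.31863964   0.         260.45381518]
 [  0.         297.31863964 188.42165403]
 [  0.           0.           1.        ]] [ 0.54047372 -0.05399669  0.35997481] [ 0.54349739 -0.05278481 -0.22420409]
```

View pics/w0.png

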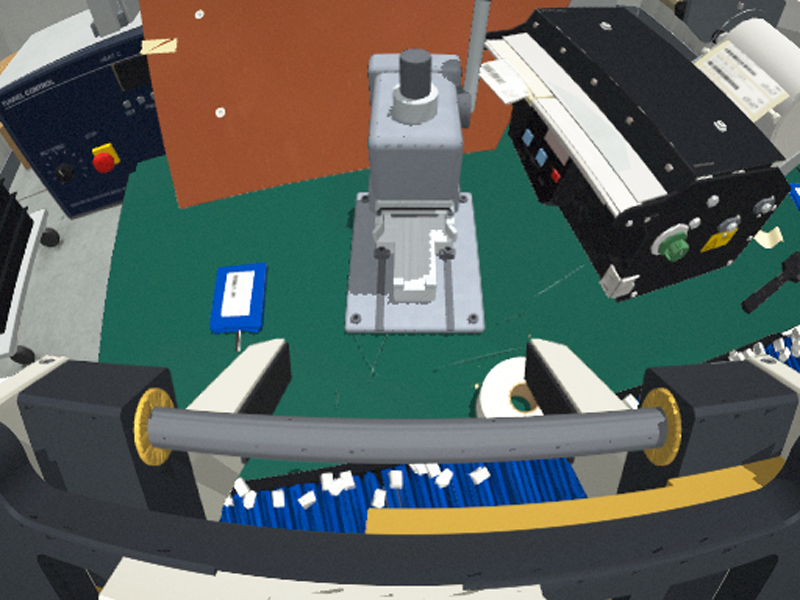

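The wrist view shows the press square-on, with the nest at about (380–460, 200–300), two white tooth tops near (395–435, 285), the ledge below the head at about y=210, and the pack at left. I'll enlarge the nest.

Run:
```python
from h import *
c=np.load("w0.npz");crop(c["pixels"],215,118,98,98,6,"pics/w1.png")
```

```text
(no output)
```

View pics/w1.png

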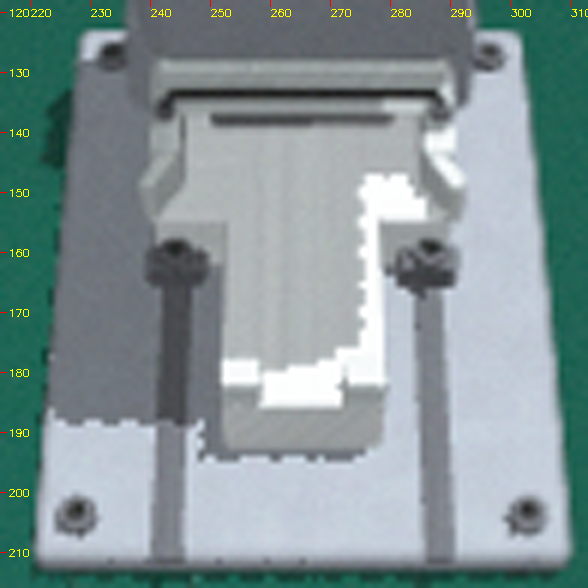

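The enlarged crop shows the tooth tops at crop y 359–385 (x 221–258 and 345–383), the floor front edge at y≈408 between the teeth, the wide-floor step at y≈221, the pusher's dark face at x 210–392, y≈120, and the base front corners at (37,570) and (571,566).

```bash
cat >> h.py <<'E'
def wray(c,u,v):
    m=c["mtx"];a=np.array([(u-m[0,2]),-(v-m[1,2])])/m[0,0];r=np.hypot(*a)
    return R.from_rotvec(c["rotation"]).apply([*(a/r*np.sin(r)),-np.cos(r)])
def watz(c,u,v,z):
    d=wray(c,u,v);return c["eye"]+d*(z-c["eye"][2])/d[2]
E
python3 - <<'E'
from h import *
c=dict(np.load("w0.npz"))
q=lambda x,y,z:watz(c,(x+.5)/6-.5+215,(y+.5)/6-.5+118,z)
A,B=q(37,570,.012),q(571,566,.012);print("base front",A,B,np.linalg.norm(A-B))
yv=(A-B)/np.linalg.norm(A-B);xv=np.array([-yv[1]*-1,-yv[0],0]);xv=np.array([yv[1],-yv[0],0]);print("yaw",np.degrees(np.arctan2(xv[1],xv[0])))
M=(A+B)/2
for n,x,y,z in(("toothL in",221,359,.0395),("toothL in b",258,359,.0395),("toothR in",383,384,.0395),("toothL front",239,385,.0395),("gap front",300,408,.032),("floor L edge",226,300,.032),("floor R edge",383,300,.032),("step L",190,221,.032),("step R",400,221,.032),("step Lx",152,221,.032),("pusherL",210,124,.032),("pusherR",392,124,.032),("ledge L",162,95,.0455),("ledge R",452,92,.0455)):
    P=q(x,y,z);d=P-M;print(n,P.round(4),"along",round(d@xv*1e3,1),"y",round(d@yv*1e3,1))
# pack
g=lambda x,y:watz(c,(x+.5)*.64-.5,(y+.5)*.64-.5,.009)
for P in((213,328),(261,332),(266,265),(218,266)):print("pack",g(*P).round(4))
E
```

```text
base front [0.5255676  0.12802624 0.012     ] [0.63986203 0.10191511 0.012     ] 0.1172391063680834
yaw 77.13134224195417
toothL in [0.5737 0.1548 0.0395] along 36.8 y 17.7
toothL in b [0.5814 0.1529 0.0395] along 36.7 y 9.7
toothR in [0.606  0.1406 0.0395] along 30.1 y -17.0
toothL front [0.576  0.1474 0.0395] along 30.1 y 13.7
gap front [0.5884 0.1433 0.032 ] along 28.9 y 0.7
floor L edge [0.5789 0.175  0.032 ] along 57.6 y 17.1
floor R edge [0.6133 0.1668 0.032 ] along 57.3 y -18.2
step L [0.5755 0.1989 0.032 ] along 80.2 y 25.8
step R [0.6229 0.1876 0.032 ] along 79.8 y -23.0
step Lx [0.5669 0.201  0.032 ] along 80.4 y 34.6
pusherL [0.5861 0.2271 0.032 ] along 110.0 y 21.7
pusherR [0.629  0.2169 0.032 ] along 109.7 y -22.4
ledge L [0.5751 0.2271 0.0455] along 107.6 y 32.4
ledge R [0.6419 0.2123 0.0455] along 108.0 y -36.0
pack [0.4066 0.1602 0.009 ]
pack [0.4521 0.1463 0.009 ]
pack [0.4615 0.2174 0.009 ]
pack [0.412  0.2289 0.009 ]
```

Run:
```python
from h import *
s,p,r=st();a=np.array([.418,.113,.065])
print(rows(p,r,a,7)[0],rows(a,r,[.4303,.1696,.0105],3)[0])
```

```text
[-6.4, -21.7, 18.8, 0.0, 93] [0.2, 0.1, 26.5, 0.0, 93]
```

Emit:
play_rows(
  deltas=[-6.4, -21.7, 18.8, 0, 93, -6.4, -21.7, 18.8, 0, 93, -6.4, -21.7, 18.8, 0, 93, -6.4, -21.7, 18.8, 0, 93, -6.4, -21.7, 18.8, 0, 93, -6.4, -21.7, 18.8, 0, 93, -6.4, -21.7, 18.8, 0, 93, 0, 0, 22, 0, 93, 0, 0, 22, 0, 93],
)

```text
t: 9.32
tool_pos: [0.4277, 0.1423, 0.0432]
orientation: [-1.967, -1.557, -0.831]
force: [1.1, 0.4, -0.3]
opening: 0.0926
gripper_force: 0.0
```

```bash
python3 s.py
python3 - <<'E'
from h import *
s,p,r=st()
print(rows(p,r,[.4303,.1696,.007],2)[0])
E
```

```text
9.3167 [-0.456 -0.055  2.271  0.82   1.285 -0.615] [0.4277 0.1423 0.0432] [[0.162, 0.974, 0.158], [0.673, -0.226, 0.704], [0.721, -0.008, -0.693]] tilt 46.17 az 77.4 rollz -0.0081 F [ 1.08  0.35 -0.26] 0.09260120923317205 0.0
[-3.7, -1.7, 22.3, 0.0, 93]
```

Emit:
play_rows(
  deltas=[-3, -1.5, 18, 0, 93, -3, -1.5, 18, 0, 93, 0, 0, 0, 0, 93, 0, 0, 0, 0, 93],
)

```text
t: 9.65
tool_pos: [0.4294, 0.1643, 0.0143]
orientation: [-1.964, -1.558, -0.829]
force: [0.1, -0.5, -0.1]
opening: 0.0929
gripper_force: 0.0
```

```bash
python3 s.py
python3 - <<'E'
from h import *
s,p,r=st()
print(rows(p,r,[.4303,.1696,.0065],1)[0])
E
```

```text
9.65 [-0.401  0.017  2.275  0.863  1.206 -0.645] [0.4294 0.1643 0.0143] [[0.162, 0.975, 0.155], [0.673, -0.224, 0.705], [0.722, -0.01, -0.692]] tilt 46.2 az 77.6 rollz -0.0099 F [ 0.15 -0.55 -0.14] 0.09291461795178305 0.0
[-2.0, -0.2, 9.3, 0.0, 93]
```

Emit:
play_rows(
  deltas=[-2, 0, 9, 0, 93, 0, 0, 0, 0, 93, 0, 0, 0, 0, 50, 0, 0, 0, 0, 50, 0, 0, 0, 0, 50, 0, 0, 0, 0, 50, 0, 0, 0, 0, 50],
  newtons=10,
)

```text
t: 10.23
tool_pos: [0.4314, 0.1686, 0.0066]
orientation: [-1.966, -1.558, -0.831]
force: [1.9, -0.1, 1.7]
opening: 0.0642
gripper_force: 0.9
```

```bash
python3 s.py
python3 - <<'E'
from h import *
from plant import robot
c=robot.read_camera("wrist");np.savez("w2.npz",**c);crop(c["pixels"],165,125,180,140,4,"pics/w2.png")
E
```

```text
10.2333 [-0.389  0.039  2.273  0.876  1.184 -0.656] [0.4314 0.1686 0.0066] [[0.162, 0.974, 0.157], [0.673, -0.225, 0.704], [0.721, -0.008, -0.692]] tilt 46.17 az 77.4 rollz -0.0081 F [ 1.95 -0.08  1.68] 0.06419237502490847 0.9076305137534746
```

View pics/w2.png

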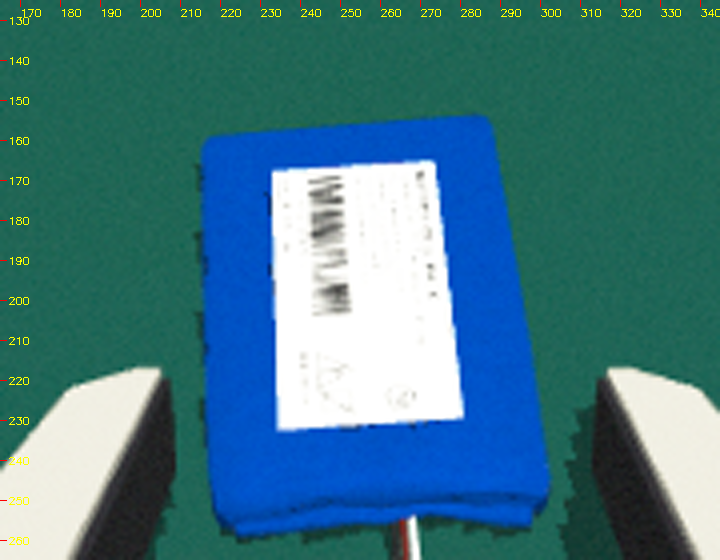

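The pack lies between the fingertips, slightly left of centre, with the pads 10–20 mm ahead of the tail. The fingers are still closing.

Emit:
play_rows(
  deltas=[0, 0, 0, 0, 48, 0, 0, 0, 0, 48, 0, 0, 0, 0, 48, 0, 0, 0, 0, 48, 0, 0, 0, 0, 48],
)

```text
t: 10.7
tool_pos: [0.4311, 0.1688, 0.0064]
orientation: [-1.966, -1.558, -0.83]
force: [0.9, -1.1, 4.6]
opening: 0.0518
gripper_force: 10.8
```

Emit:
play_rows(
  deltas=[10, 0, -10, 0, 48, 13, 0, -13, 0, 48, 15, 0, -14, 0, 48, 15, 0, -14, 0, 48, 0, 0, 0, 0, 48],
)

```text
t: 11.12
tool_pos: [0.4329, 0.1683, 0.0825]
orientation: [-1.966, -1.561, -0.833]
force: [1.1, 0.1, 0.8]
opening: 0.0517
gripper_force: 9.7
```

```bash
python3 s.py
python3 - <<'E'
from h import *
s,p,r=st();M=np.array([.5827,.1150,0]);xv=np.array([.2227,.9749,0]);
print(rows(p,r,M-.038*xv+[0,0,.08],6,0,48)[0])
from plant import robot
c=robot.read_camera("wrist");np.savez("w3.npz",**c);crop(c["pixels"],165,125,180,140,4,"pics/w3.png")
E
```

```text
11.1167 [-0.388 -0.164  2.277  0.826  1.313 -0.501] [0.4329 0.1683 0.0825] [[0.159, 0.974, 0.158], [0.674, -0.224, 0.704], [0.721, -0.005, -0.693]] tilt 46.15 az 77.3 rollz -0.0052 F [1.09 0.06 0.76] 0.05174810694623993 9.709288096055388
[-6.7, 26.3, -6.6, 0.0, 48]
```

View pics/w3.png

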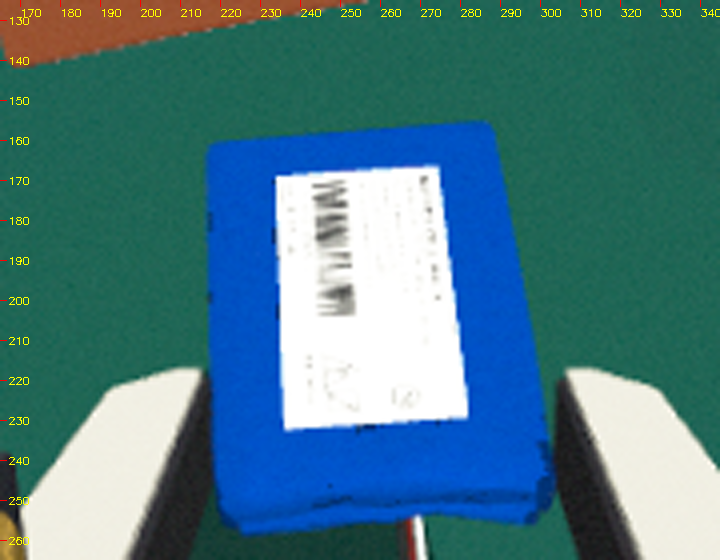

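The pack is held clear of the bench, but its centre line still runs about 5° to the left in the image (top corners at crop (208,143), (490,122), (218,503), (550,480)). I'll solve its pose from these.

```bash
cat > pnp.py <<'E'
from h import *
def pose(c,px,M3):
    m=c["mtx"];n=[]
    for u,v in px:
        a=np.array([u-m[0,2],v-m[1,2]])/m[0,0];r=np.hypot(*a);n.append(a/r*np.tan(r))
    n=np.array(n);ok,rv,tv=cv2.solvePnP(M3,n,np.eye(3),None,flags=cv2.SOLVEPNP_ITERATIVE)
    e=(cv2.projectPoints(M3,rv,tv,np.eye(3),None)[0][:,0]-n)*m[0,0]
    F=np.diag([1,-1,-1.]);Rc=R.from_rotvec(c["rotation"]).as_matrix()@F
    return c["eye"]+Rc@tv[:,0],Rc@cv2.Rodrigues(rv)[0],e
top=np.array([[60,26,9],[60,-26,9],[-15,26,9],[-15,-26,9]])/1e3
def show(f,cr,u0=165,v0=125,k=4):
    c=dict(np.load(f));px=[((x+.5)/k-.5+u0,(y+.5)/k-.5+v0) for x,y in cr]
    o,Rm,e=pose(c,px,top)
    print("origin",o.round(4),"yaw",np.degrees(np.arctan2(Rm[1,0],Rm[0,0])).round(2),"pitch nose-down",np.degrees(np.arcsin(-Rm[2,0])).round(2),"roll",np.degrees(np.arcsin(Rm[2,1])).round(2),"err px",e.round(1).tolist())
E
python3 - <<'E'
from pnp import *
show("w2.npz",[(202,136),(490,117),(213,490),(548,472)])
show("w3.npz",[(207,143),(491,123),(218,503),(551,482)])
E
```

```text
origin [ 0.4296  0.1755 -0.0077] yaw 82.11 pitch nose-down 6.53 roll 2.25 err px [[1.9, -0.9], [-1.7, 0.4], [-0.8, 0.9], [0.6, -0.5]]
origin [0.4316 0.1742 0.066 ] yaw 82.18 pitch nose-down 5.47 roll 1.53 err px [[1.4, -0.7], [-1.3, 0.3], [-0.6, 0.7], [0.5, -0.4]]
```

The pack is jammed about 5° askew between the pads. I'll lay it back down, nudge the tail sideways with one finger to straighten it, and grip again.

Emit:
play_rows(
  deltas=[-15, 0, 14, 0, 48, -15, 0, 14, 0, 48, -13, 0, 13, 0, 48, -10, 0, 10, 0, 48, 0, 0, 0, 0, 58, 0, 0, 0, 0, 58, 0, 0, 0, 0, 58, 0, -3, 0, 0, 58, 0, -3, 0, 0, 58, 0, 0, 0, 0, 58],
)

```text
t: 12.0
tool_pos: [0.4252, 0.1705, 0.0061]
orientation: [-1.966, -1.557, -0.831]
force: [1.6, -0.7, 7.7]
opening: 0.058
gripper_force: 3.9
```

Emit:
play_rows(
  deltas=[0, 0, 0, 0, 48, 0, 0, 0, 0, 48, 0, 0, 0, 0, 48, 0, 0, 0, 0, 48],
)

```text
t: 12.33
tool_pos: [0.4255, 0.1703, 0.0061]
orientation: [-1.966, -1.557, -0.831]
force: [1.9, -0.8, 8.0]
opening: 0.0513
gripper_force: 12.9
```

```bash
python3 s.py
python3 - <<'E'
from h import *
from plant import robot
c=robot.read_camera("wrist");np.savez("w4.npz",**c);crop(c["pixels"],165,125,180,140,4,"pics/w4.png")
E
```

```text
12.3333 [-0.391  0.025  2.289  0.876  1.184 -0.659] [0.4255 0.1703 0.0061] [[0.162, 0.974, 0.157], [0.673, -0.225, 0.705], [0.722, -0.008, -0.692]] tilt 46.22 az 77.4 rollz -0.0084 F [ 1.94 -0.81  8.02] 0.051296482482087256 12.913308829520247
```

View pics/w4.png

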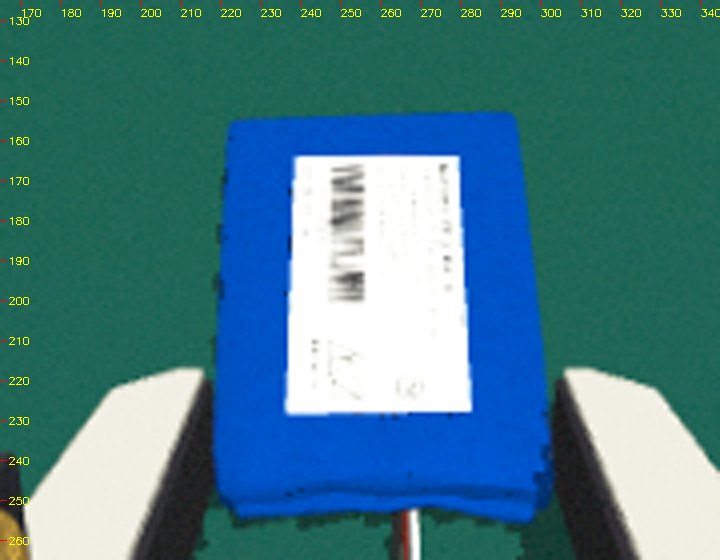

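The pack now sits nearly square between the pads (crop corners (230,120), (516,112), (214,487), (549,475)).

Run:
```python
from pnp import *
show("w4.npz",[(229,120),(516,112),(214,487),(549,475)])
s,p,r=st();print(r.inv().apply([0,0,.076])*1e3)
a=p+[0,0,.076];print(rows(a,r,np.array([.5827,.1150,.082])-.035*np.array([.2227,.9749,0]),6,0,48)[0])
```

```text
origin [ 0.4252  0.1777 -0.0088] yaw 78.4 pitch nose-down 4.18 roll -0.55 err px [[1.4, -0.1], [-1.5, -0.3], [-0.5, -0.1], [0.6, 0.4]]
[ 54.86338515  -0.6361126  -52.5890134 ]
[-6.0, 27.6, -6.6, 0.0, 48]
```

Emit:
play_rows(
  deltas=[0, 0, 0, 0, 48, 0, 0, 0, 0, 48, 2, 0, -2, 0, 48, 2, 0, -2, 0, 48, 2, 0, -2, 0, 48, 2, 0, -2, 0, 48, 0, 0, 0, 0, 48],
  newtons=3,
)

```text
t: 12.97
tool_pos: [0.4249, 0.1701, 0.0177]
orientation: [-1.966, -1.558, -0.829]
force: [0.4, -0.1, -0.7]
opening: 0.0517
gripper_force: 3.0
```

```bash
python3 s.py
cat > pk.py <<'E'
import sys
from pnp import *
from plant import robot
c=robot.read_camera("wrist");n=sys.argv[1];np.savez(n+".npz",**c)
p=c["pixels"].astype(int);m=((p[...,0]>110)&(p[...,0]>p[...,2]+60)&(p[...,0]>p[...,1]+40))
m=m.astype(np.uint8);z=np.zeros_like(m);z[140:262,205:315]=m[140:262,205:315]
ct=max(cv2.findContours(z,0,1)[0],key=cv2.contourArea)[:,0]
# nose edge & side edges by line fits
def line(sel,horiz):
    q=ct[sel]
    return np.polyfit(q[:,0],q[:,1],1) if horiz else np.polyfit(q[:,1],q[:,0],1)
y0=ct[:,1].min();x=ct[:,0];y=ct[:,1];xm=(x.min()+x.max())/2
N=line((y<y0+8)&(x>x.min()+14)&(x<x.max()-14),True)
L=line((x<xm-15)&(y>y0+9)&(y<y0+60),False);Rr=line((x>xm+15)&(y>y0+9)&(y<y0+60),False)
def isect(N,S):
    u=(S[0]*N[1]+S[1])/(1-S[0]*N[0]);return u,N[0]*u+N[1]
print("nose corners",np.round(isect(N,L),1),np.round(isect(N,Rr),1),"width at rows",[round(float(np.polyval(Rr,k)-np.polyval(L,k)),1) for k in (170,220)],"slopes",L[0].round(3),Rr[0].round(3))
E
cp pk.py pk0.py; sed -i 's/c=robot.*$/n=sys.argv[1];c=dict(np.load(n+".npz"))/' pk0.py
for f in w2 w3 w4; do python3 pk0.py $f;done; python3 pk.py w5
```

```text
12.9667 [-0.392 -0.011  2.293  0.865  1.205 -0.633] [0.4249 0.1701 0.0177] [[0.162, 0.974, 0.156], [0.673, -0.225, 0.704], [0.721, -0.009, -0.693]] tilt 46.17 az 77.5 rollz -0.009 F [ 0.44 -0.14 -0.65] 0.051686337691843866 2.991675026714802
nose corners [214.8 158.5] [286.8 154.2] width at rows [74.4, 81.8] slopes 0.03 0.177
nose corners [216.5 159.2] [287.5 156.4] width at rows [73.4, 82.1] slopes 0.014 0.189
nose corners [222.  154.8] [293.1 152.7] width at rows [73.9, 82.3] slopes -0.053 0.116
nose corners [224.3 164. ] [292.9 164. ] width at rows [69.9, 80.7] slopes -0.084 0.132
```

Run:
```python
from h import *
for f,a,b,zs in(("w4",(222,154.8),(293.1,152.7),(.0,.009)),("w5",(224.3,164),(292.9,164),(0,.009,.02)),("w3",(216.5,159.2),(287.5,156.4),(.076,.085))):
    c=dict(np.load(f+".npz"))
    for z in zs:
        A,B=watz(c,*a,z),watz(c,*b,z);print(f,z,A.round(4),B.round(4),round(np.linalg.norm(A-B)*1e3,1),((A+B)/2).round(4))
```

```text
w4 0.0 [0.4109 0.2387 0.    ] [0.4622 0.2284 0.    ] 52.3 [0.4365 0.2335 0.    ]
w4 0.009 [0.4108 0.2315 0.009 ] [0.4594 0.2217 0.009 ] 49.6 [0.4351 0.2266 0.009 ]
w5 0 [0.4106 0.2384 0.    ] [0.4617 0.2262 0.    ] 52.5 [0.4362 0.2323 0.    ]
w5 0.009 [0.4106 0.2317 0.009 ] [0.4592 0.2201 0.009 ] 50.0 [0.4349 0.2259 0.009 ]
w5 0.02 [0.4105 0.2235 0.02  ] [0.456  0.2126 0.02  ] 46.8 [0.4333 0.218  0.02  ]
w3 0.076 [0.4136 0.2338 0.076 ] [0.4646 0.2243 0.076 ] 51.9 [0.4391 0.2291 0.076 ]
w3 0.085 [0.4138 0.2268 0.085 ] [0.4621 0.2178 0.085 ] 49.2 [0.4379 0.2223 0.085 ]
```

The nose edge stayed on the bench at the same spot while the tail rose 11.6 mm, so the pack has pivoted about 10° nose-down in the pads. I'll grip firmer and carry it to the press.

Run:
```python
from h import *
s,p,r=st();a=p+[0,0,.068]
print(rows(p,r,a,4,0,48)[0],rows(a,r,[.5759,.0807,.085],6,0,48)[0])
for k,v in(("s+10",[.002227,.009749,0]),("down10",[0,0,-.01]),("y+10",[-.009749,.002227,0])):print(k,(r.inv().apply(v)*1e3).round(2))
```

```text
[12.3, -0.1, -11.8, 0.0, 48] [-6.0, 27.9, -6.5, 0.0, 48]
s+10 [ 6.93 -0.02  7.21]
down10 [-7.21  0.09  6.93]
y+10 [ -0.08 -10.     0.05]
```

Emit:
play_rows(
  deltas=[0, 0, 0, 0, 48, 8, 0, -8, 0, 48, 12, 0, -12, 0, 48, 14, 0, -13, 0, 48, 15, 0, -14, 0, 48],
  newtons=10,
)

```text
t: 13.43
tool_pos: [0.4249, 0.1701, 0.0855]
orientation: [-1.966, -1.556, -0.828]
force: [-0.1, -0.1, -0.6]
opening: 0.0515
gripper_force: 10.0
```

Emit:
play_rows(
  deltas=[-4, 18, -4, 0, 48, -6, 28, -6.5, 0, 48, -6, 28, -6.5, 0, 48, -6, 28, -6.5, 0, 48, -6, 28, -6.5, 0, 48, -5, 24, -6, 0, 48, -3, 13.5, -3.5, 0, 48, 0, 0, 0, 0, 48],
)

```text
t: 14.1
tool_pos: [0.5793, 0.0785, 0.0855]
orientation: [-1.968, -1.558, -0.831]
force: [0.2, -0.1, -0.3]
opening: 0.0515
gripper_force: 10.0
```

```bash
cat >> s.py <<'E'
d=p-[.5827,.1150,0];print("press s,y,z",(d@[.2227,.9749,0]*1e3).round(1),(d@[-.9749,.2227,0]*1e3).round(1),(p[2]*1e3).round(1))
E
python3 s.py; python3 pk.py w6
python3 - <<'E'
from h import *
c=np.load("w6.npz");crop(c["pixels"],175,90,160,140,4,"pics/w6.png")
E
```

```text
14.1 [-0.438  0.271  1.816  0.803  1.362 -0.51 ] [0.5793 0.0785 0.0855] [[0.162, 0.974, 0.158], [0.674, -0.226, 0.703], [0.721, -0.007, -0.693]] tilt 46.14 az 77.3 rollz -0.0071 F [ 0.19 -0.09 -0.28] 0.05151184617123492 9.984876215457916
press s,y,z -36.3 -4.8 85.5
nose corners [224.2 163. ] [293.5 163. ] width at rows [70.8, 80.9] slopes -0.082 0.12
```

View pics/w6.png

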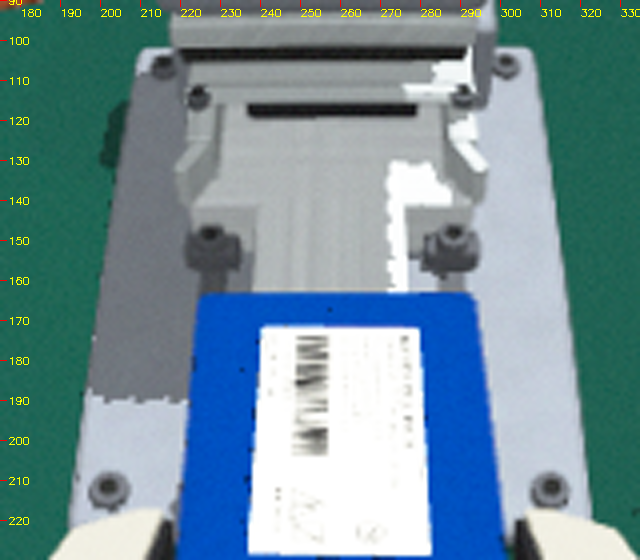

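The picture shows the pack's nose (row 163) just before the nest, with its centre about 1–3 mm right of the nest's centre line, and the pusher slot at row 117. I'll shift 2 mm left, lower, and pass over the teeth.

Emit:
play_rows(
  deltas=[-8.5, -1.1, 8.1, 0, 48, -8.5, -1.1, 8.1, 0, 48, 9.7, 0, 10.1, 0, 48, 9.7, 0, 10.1, 0, 48, 4.7, 0, 11.4, 0, 48, 4.7, 0, 11.4, 0, 48, 0, 0, 0, 0, 48],
)

```text
t: 14.73
tool_pos: [0.5841, 0.1328, 0.051]
orientation: [-1.963, -1.557, -0.826]
force: [0.4, -0.3, -1.3]
opening: 0.0512
gripper_force: 10.0
```

```bash
python3 s.py|tail -1; python3 pk.py w7
```

```text
press s,y,z 17.7 2.7 51.0
nose corners [227.  163.1] [293.3 163. ] width at rows [68.2, 81.6] slopes -0.141 0.128
```

Emit:
play_rows(
  deltas=[0, 0, 0, 0, 48],
)

```text
t: 14.87
tool_pos: [0.5852, 0.1307, 0.0523]
orientation: [-1.965, -1.558, -0.828]
force: [0.8, 0.3, -0.6]
opening: 0.0512
gripper_force: 10.0
```

```bash
python3 s.py
cat > slot.py <<'E'
import sys
from h import *
def slot(f,v0,v1):
    p=np.load(f)["pixels"].max(2).astype(int)
    m=(p[v0:v1,225:295]<70).astype(np.uint8)
    n,_,st_,ce=cv2.connectedComponentsWithStats(m)
    for i in range(1,n):
        if st_[i,4]>15:print(f,"comp l,t,w,h",st_[i,0]+225,st_[i,1]+v0,st_[i,2],st_[i,3],st_[i,4])
slot("w0.npz",128,142);slot("w6.npz",98,125)
slot(sys.argv[1],int(sys.argv[2]),int(sys.argv[3]))
E
python3 pk.py w8; python3 slot.py w8.npz 90 160
```

```text
14.8667 [-0.346  0.311  1.842  0.849  1.263 -0.504] [0.5852 0.1307 0.0523] [[0.162, 0.975, 0.155], [0.673, -0.224, 0.704], [0.721, -0.01, -0.693]] tilt 46.16 az 77.6 rollz -0.0097 F [ 0.78  0.29 -0.58] 0.05124718989585182 9.984882473945618
press s,y,z 15.9 1.0 52.3
nose corners [227.6 163.3] [293.5 162.8] width at rows [67.8, 81.8] slopes -0.16 0.12
w0.npz comp l,t,w,h 242 133 46 4 50
w6.npz comp l,t,w,h 225 102 66 3 198
w6.npz comp l,t,w,h 237 116 42 3 126
w8.npz comp l,t,w,h 225 121 70 5 315
w8.npz comp l,t,w,h 239 133 52 3 155
```

```bash
sed -i 's/^m=m.astype/m=(p[...,0]>45)\&(p[...,0]>1.6*p[...,2])\&(p[...,0]>1.3*p[...,1])\nm=m.astype/;' pk.py; sed 's/c=robot.*$/n=sys.argv[1];c=dict(np.load(n+".npz"))/' pk.py > pk0.py
python3 - <<'E'
from h import *
M=np.array([.5827,.1150,0]);xv=np.array([.2227,.9749,0]);yv=np.array([-.9749,.2227,0])
def wproj(c,P):
    q=R.from_rotvec(c["rotation"]).inv().apply(P-c["eye"]);a=np.array([q[0],-q[1]]);n=np.hypot(*a);t=np.arctan2(n,-q[2]);return a/n*t*c["mtx"][0,0]+c["mtx"][:2,2]
for f in("w0","w6","w8"):
    c=dict(np.load(f+".npz"));print(f,[wproj(c,M+.109*xv+y*yv+[0,0,.033]).round(1).tolist() for y in(.022,-.022)], "eye y",(c["eye"]-M)@yv*1e3)
    p=c["pixels"].max(2);r={"w0":138,"w6":117,"w8":134}[f];print(p[r,232:296].tolist())
E
for f in w5 w6 w8; do python3 pk0.py $f;done
```

```text
w0 [[249.3, 138.3], [279.7, 138.1]] eye y 3.5308410923768516
[125, 124, 122, 123, 125, 123, 124, 122, 133, 133, 129, 145, 164, 114, 176, 178, 181, 181, 118, 82, 82, 78, 81, 84, 78, 82, 82, 82, 86, 84, 82, 85, 81, 85, 87, 113, 115, 112, 114, 116, 113, 113, 110, 108, 107, 106, 105, 117, 150, 180, 180, 176, 156, 127, 152, 134, 133, 157, 193, 214, 212, 210, 213, 214]
w6 [[235.5, 119.3], [278.4, 118.9]] eye y -4.594342702140757
[177, 177, 175, 179, 130, 33, 33, 31, 37, 29, 34, 30, 29, 28, 29, 33, 26, 30, 34, 32, 29, 34, 29, 30, 27, 29, 31, 29, 27, 32, 29, 26, 32, 28, 28, 29, 31, 31, 31, 29, 28, 28, 28, 30, 30, 32, 32, 123, 179, 176, 179, 177, 169, 135, 128, 148, 142, 130, 124, 123, 133, 155, 158, 164]
w8 [[236.9, 136.1], [290.0, 135.7]] eye y 0.663119437874615
[178, 178, 179, 180, 180, 180, 96, 33, 33, 25, 27, 28, 22, 28, 20, 27, 27, 27, 35, 26, 24, 32, 31, 30, 29, 32, 25, 26, 29, 26, 23, 28, 30, 30, 28, 31, 32, 26, 28, 33, 32, 26, 27, 30, 29, 30, 32, 30, 30, 32, 34, 27, 35, 30, 30, 26, 31, 32, 47, 138, 178, 177, 177, 177]
nose corners [224.2 164. ] [293.4 164. ] width at rows [70.5, 81.2] slopes -0.088 0.125
nose corners [224.2 163. ] [293.2 163. ] width at rows [70.4, 80.6] slopes -0.083 0.121
nose corners [224.2 163. ] [293.5 163. ] width at rows [70.8, 81.2] slopes -0.087 0.122
```

```bash
cat > lat.py <<'E'
import sys
from h import *
M=np.array([.5827,.1150,0]);xv=np.array([.2227,.9749,0]);yv=np.array([-.9749,.2227,0])
f,z,uc,v=sys.argv[1],*map(float,sys.argv[2:5])
c=dict(np.load(f+".npz"));P=watz(c,uc,v,z)-M;print("s,y",(P@xv*1e3).round(1),(P@yv*1e3).round(1))
E
python3 lat.py w8 .0435 258.85 163;python3 lat.py w8 .050 260.2 215; python3 pk0.py w8
```

```text
s,y 73.4 3.6
s,y 28.2 2.5
nose corners [224.2 163. ] [293.5 163. ] width at rows [70.8, 81.2] slopes -0.087 0.122
```

Emit:
play_rows(
  deltas=[0, 2, 0, 0, 48, 0, 1.5, 0, 0, 48, 0, 0, 0, 0, 48, 3.7, 0, 4.1, 0, 48, 3.7, 0, 4.1, 0, 48, 3.7, 0, 4.1, 0, 48, 3.7, 0, 4.1, 0, 48, 0, 0, 0, 0, 48],
)

```text
t: 15.58
tool_pos: [0.5941, 0.1524, 0.0521]
orientation: [-1.964, -1.558, -0.829]
force: [0.1, -0.2, -1.0]
opening: 0.0513
gripper_force: 10.0
```

```bash
python3 s.py|tail -1; python3 pk.py w9; python3 slot.py w9.npz 90 168|tail -4
```

```text
press s,y,z 39.0 -2.8 52.1
nose corners [224.5 163. ] [292.7 163. ] width at rows [69.8, 81.4] slopes -0.091 0.141
w0.npz comp l,t,w,h 242 133 46 4 50
w6.npz comp l,t,w,h 225 102 66 3 198
w6.npz comp l,t,w,h 237 116 42 3 126
w9.npz comp l,t,w,h 225 157 70 4 280
```

Emit:
play_rows(
  deltas=[2.1, 0, 2.1, 0, 48, 2.1, 0, 2.1, 0, 48, 2.1, 0, 2.1, 0, 48, 0, 0, 0, 0, 48],
)

```text
t: 15.97
tool_pos: [0.5963, 0.1602, 0.0524]
orientation: [-1.965, -1.558, -0.83]
force: [-0.7, 0.2, -0.5]
opening: 0.0507
gripper_force: 10.0
```

```bash
python3 s.py|tail -1
```

```text
press s,y,z 47.1 -3.2 52.4
```

Emit:
play_rows(
  deltas=[2.1, 0, 2.1, 0, 48, 0, 0, 0, 0, 48],
)

```text
t: 16.13
tool_pos: [0.597, 0.1629, 0.0524]
orientation: [-1.966, -1.558, -0.83]
force: [-1.1, 0.5, -1.3]
opening: 0.0513
gripper_force: 10.0
```

```bash
python3 s.py|tail -1
```

```text
press s,y,z 49.9 -3.2 52.4
```

Emit:
play_rows(
  deltas=[1.4, 0, 1.4, 0, 48, 0, 0, 0, 0, 48],
)

```text
t: 16.3
tool_pos: [0.5974, 0.1645, 0.0524]
orientation: [-1.966, -1.558, -0.829]
force: [-1.0, -1.8, -0.8]
opening: 0.0513
gripper_force: 10.0
```

Emit:
play_rows(
  deltas=[1.4, 0, 1.4, 0, 48, 0, 0, 0, 0, 48],
)

```text
t: 16.47
tool_pos: [0.5978, 0.1663, 0.0524]
orientation: [-1.966, -1.558, -0.829]
force: [-1.6, -2.5, -0.3]
opening: 0.0512
gripper_force: 10.0
```

Emit:
play_rows(
  deltas=[1.4, 0, 1.4, 0, 48, 0, 0, 0, 0, 48],
)

```text
t: 16.63
tool_pos: [0.5983, 0.1682, 0.0524]
orientation: [-1.966, -1.558, -0.829]
force: [-1.8, -3.9, -0.3]
opening: 0.0512
gripper_force: 10.0
```

```bash
python3 s.py
```

```text
16.6333 [-0.272  0.32   1.83   0.875  1.217 -0.459] [0.5983 0.1682 0.0524] [[0.162, 0.974, 0.156], [0.674, -0.225, 0.704], [0.721, -0.009, -0.693]] tilt 46.14 az 77.5 rollz -0.0088 F [-1.83 -3.89 -0.34] 0.051179338075234 9.987426549196243
press s,y,z 55.4 -3.4 52.4
```

Emit:
play_rows(
  deltas=[1, 0, 1, 0, 48, 0, 0, 0, 0, 48],
)

```text
t: 16.8
tool_pos: [0.5986, 0.1695, 0.0524]
orientation: [-1.966, -1.558, -0.829]
force: [-0.5, -5.0, -0.5]
opening: 0.051
gripper_force: 10.0
```

Emit:
play_rows(
  deltas=[0, 0, 0, 0, 48],
)

```text
t: 16.88
tool_pos: [0.5986, 0.1695, 0.0524]
orientation: [-1.966, -1.558, -0.829]
force: [-1.7, -4.3, -1.2]
opening: 0.0514
gripper_force: 10.0
```

Emit:
play_rows(
  deltas=[0, 0, 0, 0, 48],
)

```text
t: 16.97
tool_pos: [0.5986, 0.1696, 0.0525]
orientation: [-1.966, -1.558, -0.829]
force: [-1.7, -5.3, -0.0]
opening: 0.051
gripper_force: 10.0
```

```bash
python3 s.py|tail -1
```

```text
press s,y,z 56.7 -3.3 52.5
```

Emit:
play_rows(
  deltas=[-1.8, 0, 1.7, 0, 48, -1.8, 0, 1.7, 0, 48, 0, 0, 0, 0, 48],
)

```text
t: 17.22
tool_pos: [0.5983, 0.1698, 0.0473]
orientation: [-1.966, -1.557, -0.829]
force: [-1.8, -3.7, 0.1]
opening: 0.0517
gripper_force: 10.0
```

Emit:
play_rows(
  deltas=[-1.8, 0, 1.7, 0, 48, 0, 0, 0, 0, 48],
)

```text
t: 17.38
tool_pos: [0.5985, 0.1697, 0.0449]
orientation: [-1.966, -1.557, -0.83]
force: [-2.2, -3.9, 1.3]
opening: 0.0513
gripper_force: 10.0
```

```bash
python3 s.py|tail -1;python3 pk.py w10
```

```text
press s,y,z 56.9 -3.2 44.9
nose corners [232.3 186.7] [287.5 186.1] width at rows [50.5, 64.8] slopes -0.14 0.147
```

Emit:
play_rows(
  deltas=[-1.7, 0, 1.6, 0, 48, 0, 0, 0, 0, 48],
)

```text
t: 17.6
tool_pos: [0.5985, 0.1697, 0.0425]
orientation: [-1.966, -1.558, -0.83]
force: [-0.5, -4.6, 1.4]
opening: 0.0513
gripper_force: 10.0
```

Emit:
play_rows(
  deltas=[-1.5, 0, 1.4, 0, 48, 0, 0, 0, 0, 48],
)

```text
t: 17.77
tool_pos: [0.5984, 0.1697, 0.0404]
orientation: [-1.966, -1.557, -0.829]
force: [-1.1, -4.2, -0.1]
opening: 0.0512
gripper_force: 10.0
```

```bash
python3 s.py|tail -1;python3 pk.py w11; python3 lat.py w11 .041 260 225
```

```text
press s,y,z 56.8 -3.2 40.4
nose corners [230.2 180.7] [290.3 180.2] width at rows [59.3, 62.9] slopes -0.041 0.03
s,y 61.0 -1.5
```

Emit:
play_rows(
  deltas=[-1, 0, 0.9, 0, 48, 0, 0, 0, 0, 48],
)

```text
t: 17.98
tool_pos: [0.5984, 0.1697, 0.0393]
orientation: [-1.966, -1.558, -0.83]
force: [-1.0, -4.2, 1.1]
opening: 0.0514
gripper_force: 10.0
```

Emit:
play_rows(
  deltas=[-0.7, 0, 0.7, 0, 48, 0, 0, 0, 0, 48],
)

```text
t: 18.15
tool_pos: [0.5986, 0.1699, 0.0389]
orientation: [-1.965, -1.558, -0.83]
force: [-2.4, -3.0, 2.9]
opening: 0.0514
gripper_force: 10.0
```

```bash
python3 s.py|tail -1
python3 - <<'E'
from h import *
from plant import robot
c=robot.read_camera("wrist");np.savez("w12.npz",**c)
# tail lower limit of blue along centre columns, compare with w4 (level on bench) and w9 (pitched)
for f in("w4","w9","w12"):
    p=np.load(f+".npz")["pixels"].astype(int);b=(p[...,0]>45)&(p[...,0]>1.6*p[...,2])&(p[...,0]>1.3*p[...,1]);w=p.min(2)>150
    print(f,"tail bottom rows",[int(np.where(b[150:265,u])[0].max()+150) for u in(232,240,280,288)],"label bottom",[int(np.where(w[190:245,u])[0].max()+190) for u in(242,250,270,275)])
E
```

```text
press s,y,z 57.0 -3.3 38.9
w4 tail bottom rows [254, 253, 252, 254] label bottom [228, 227, 227, 227]
w9 tail bottom rows [253, 252, 253, 255] label bottom [227, 227, 228, 228]
w12 tail bottom rows [254, 254, 255, 257] label bottom [229, 229, 229, 230]
```

Emit:
play_rows(
  deltas=[-0.3, 0, 0.3, 0, 48, -1.0, 0, -1.0, 0, 48, -0.7, 0, -0.7, 0, 48, 0, 0, 0, 0, 48],
)

```text
t: 18.53
tool_pos: [0.5982, 0.1679, 0.0387]
orientation: [-1.964, -1.557, -0.831]
force: [-2.5, 1.3, 6.7]
opening: 0.0514
gripper_force: 10.0
```

Emit:
play_rows(
  deltas=[0, 0, 0, 0, 60, 0, 0, 0, 0, 66, 0, 0, 0, 0, 70, 0, 0, 0, 0, 70],
)

```text
t: 18.87
tool_pos: [0.5977, 0.1674, 0.0376]
orientation: [-1.966, -1.558, -0.829]
force: [0.2, 0.8, 0.1]
opening: 0.069
gripper_force: 0.0
```

```bash
python3 s.py|tail -1
python3 - <<'E'
from h import *
from plant import robot
c=robot.read_camera("wrist");np.savez("w13.npz",**c)
for f in("w12","w13"):
    p=np.load(f+".npz")["pixels"].astype(int);b=(p[...,0]>45)&(p[...,0]>1.6*p[...,2])&(p[...,0]>1.3*p[...,1]);w=p.min(2)>150
    print(f,"tail bottom rows",[int(np.where(b[150:275,u])[0].max()+150) for u in(232,240,280,288)],"label bottom",[int(np.where(w[190:245,u])[0].max()+190) for u in(242,250,270,275)])
E
```

```text
press s,y,z 54.4 -2.9 37.6
w12 tail bottom rows [254, 254, 255, 257] label bottom [229, 229, 229, 230]
w13 tail bottom rows [253, 253, 253, 255] label bottom [227, 227, 228, 228]
```

Emit:
play_rows(
  deltas=[0, 0, -5, 0, 70, 0, 0, -12, 0, 75, 0, 0, -25, 0, 80, 0, 0, -35, 0, 93, 0, 0, -40, 0, 93, 0, 0, -40, 0, 93, 0, 0, -20, 0, 93, 0, 0, 0, 0, 93],
)

```text
t: 19.58
tool_pos: [0.5725, 0.038, 0.1654]
orientation: [-1.971, -1.561, -0.836]
force: [0.6, -0.2, 0.2]
opening: 0.0928
gripper_force: 0.0
```

```bash
python3 s.py
python3 - <<'E'
from pnp import *
from plant import robot
M=np.array([.5827,.1150,0]);xv=np.array([.2227,.9749,0]);yv=np.array([-.9749,.2227,0])
def wproj(c,P):
    q=R.from_rotvec(c["rotation"]).inv().apply(P-c["eye"]);a=np.array([q[0],-q[1]]);n=np.hypot(*a);t=np.arctan2(n,-q[2]);return a/n*t*c["mtx"][0,0]+c["mtx"][:2,2]
c=robot.read_camera("wrist");np.savez("w14.npz",**c)
p=c["pixels"].astype(int);b=((p[...,0]>45)&(p[...,0]>1.6*p[...,2])&(p[...,0]>1.3*p[...,1])).astype(np.uint8)
tl=[wproj(c,M+.0368*xv+y*yv+[0,0,.041]) for y in(.026,-.026)];n_=wproj(c,M+.1*xv+[0,0,.041]);print("expected tail corners (top)",np.round(tl,1).tolist(),"mid",n_.round(1))
x0,x1=int(tl[0][0])-15,int(tl[1][0])+15;y1=int(tl[0][1])+15;y0=int(n_[1])-15
z=np.zeros_like(b);z[y0:y1,x0:x1]=b[y0:y1,x0:x1]
ct=max(cv2.findContours(z,0,1)[0],key=cv2.contourArea);print("bbox",cv2.boundingRect(ct),"hull",cv2.approxPolyDP(cv2.convexHull(ct),2,True)[:,0].tolist())
for u in range(int(tl[0][0])+4,int(tl[1][0])-2,6):
    col=np.where(z[:,u])[0];print(u,col.max(),p[col.max()-3:col.max()+8,u].max(1).tolist())
E
```

```text
19.5833 [-0.509  0.166  1.768  0.766  1.509 -0.45 ] [0.5725 0.038  0.1654] [[0.159, 0.974, 0.164], [0.676, -0.228, 0.701], [0.72, -0.001, -0.694]] tilt 46.03 az 76.9 rollz -0.0011 F [ 0.58 -0.16  0.2 ] 0.09275582827586773 0.0
press s,y,z -77.3 -7.2 165.4
expected tail corners (top) [[232.7, 182.3], [277.6, 182.0]] mid [255.3 140.4]
bbox (236, 138, 43, 46) hull [[276, 138], [277, 182], [237, 181], [238, 138]]
236 180 [112, 103, 102, 101, 121, 121, 125, 120, 124, 124, 125]
242 181 [126, 117, 114, 121, 194, 251, 250, 251, 251, 250, 185]
248 181 [117, 117, 111, 117, 188, 187, 185, 203, 254, 249, 254]
254 181 [120, 114, 118, 138, 184, 182, 208, 254, 254, 254, 254]
260 180 [126, 124, 122, 197, 215, 249, 249, 250, 254, 254, 254]
266 181 [172, 161, 199, 176, 195, 251, 250, 251, 250, 250, 187]
272 182 [154, 165, 197, 167, 143, 126, 122, 129, 125, 123, 127]
```

The tail edge sits at row 181, where about 182 was expected for the flat home pose. Both tooth tops show right behind it, so the pack is seated.

```bash
python3 -c "
from plant import robot
print(robot.close_job())"
```

```text
the job is handed in; nothing more can be done
None
```

The battery pack is seated in the nest by the measurements I had, and the job is handed in: nose under the ledge and tail behind both stop teeth. I had no picture views left, so the final check was by numbers only: the tail edge was within about 1 mm of the flat home pose and the spring load had passed to the teeth. The gripper was clear at 19.6 s.

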